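# Twist a sample vessel home in the shaker holder

## Robot

A 6-joint arm with a two-finger parallel gripper is mounted at the origin on a cart in front of the work surface, level with it; the furniture and walls round the work are solid. World frame = base frame: x ahead of the robot, y to its left, z up, the work surface at z = 0. Lengths are in m, angles in rad, forces in N, time in s.
With the tool pointing down it reaches from about 0.325 to 0.9 m from the base axis. Payload 6.1 kg.
Tool frame: the origin (TCP) lies between the finger pads; the fingertips stand 19 mm ahead of it and the grasp point (between the pads) is the TCP; z points along the fingers, y is the direction in which the jaws open and shut (so a half turn about z gives the same grasp; the last joint's range is limited). The gripper opens to 87 mm and grips with 3 to 60 N. Pads are 19 mm wide; open, the fingers measure 117 mm over their backs; the gripper's body (75 mm by 190 mm) begins 51 mm behind the grasp point.
Start: joints at [-1.431, 0.22, 1.526, -0, 1.395, -0.126], TCP at [0.164, -0.603, 0.242] pointing down, gripper open.
Joint ranges: [-2.98, 2.98], [-0.91, 2.08], [0.09, 2.57], [-1.24, 4.39], [0.2, 2.65], [-2.68, 2.68]. Speed limits (rad/s): [2.57, 2.57, 3.01, 3.14, 3.14, 3.14].

## Interface

Orientations are given as a unit quaternion [w, x, y, z].
In Python, from rig import manip gives the robot as it stands. The module is installed in compiled form; this text tells all that it offers. Calls block until the motion is done:
- manip.movep(position, orientation): joint-space move of the TCP to a pose.
- manip.line_to(position, rot=None, v=0.15, contact_N=None): straight line of the TCP; rot=None keeps the orientation; v is the mean speed in m/s. With contact_N (N) it stops when the force on the tool has changed by that much, and returns True; else False.
- manip.set_joints(angles): joint-space move.
- manip.grip(opening, effort=None): finger opening in m; effort is the grip in N (None keeps the last); returns when the fingers have stopped.
- manip.pause(seconds).
- manip.solve_ik(position, orientation): joint angles nearest the present ones, or None.
- manip.sense(): the state.
- manip.grab_frame(name): name is "scene" or "top" or "wrist"; returns a dict with "img" (400x640x3 uint8, red, green, blue), "depth" (400x640 float32, m along the optical axis (not along the pixel's ray), 0 where there is no reading), "fov_y" (degrees; the focal length in pixels is half the picture's height over the tangent of half this angle, whatever the lens; pixels are square), "cx", "cy" (the principal point, pixels), "k1" (the pictures are not rectified: a ray, as slopes to the right and down, at radius r is drawn at 1 + k1 r^2 times it, then the intrinsics apply), "R" (3x3) and "t" (3): a world point X has camera coordinates R X + t. Camera axes: x right, y down, z forward; pixel columns grow to the right and rows downward; lengths in m; the calibration is good to about 2 mm. A picture is of the moment at which its call begins.
A pose or a line that the arm cannot do raises manip.Unreachable and nothing moves.
- manip.finish_job(): hands the job in, once; it reports no verdict.
The state is a dict: "clock": time; "joints": joint angles; "joint_vel": joint speeds; "joint_efforts": joint torques, N m; "tool_pos": TCP position; "ee_rot": TCP orientation; "ft_force": force on the tool from outside, world axes, zero at the start; "wrist_torque": the same for the moment, N m; "finger_gap": finger opening in m.
Only numpy, scipy, OpenCV 4.12 (cv2) and the standard library are available. Lean on these libraries where they do the work, as an engineer would, in place of code of your own. Each camera call takes 0.05 s, during which the arm holds its last target. There are 200 camera calls.

## Task

Take the blanking plug off the shaker holder and let it go on the upper half of the sloped return rack, so that it slides down by itself to rest against the stop. Then fit the taller of the two lidded steel vessels: start its foot in the collar with its grip bar square (crosswise) to the holder's two index ribs, and press it down past the sprung balls while twisting it a quarter turn, so that it goes down with the twist, sits fully home on the bottom and its bar is in line with the ribs. Let go of it, and leave the short vessel, the squeeze bottle, the pen cup and the carton standing where they are.

Things in the scene. Friction and masses are not known exactly. Their poses are not given: they have to be found in the camera images.
- vessel_mid (a point): Taller lidded steel vessel: round body 60 mm in diameter, 92 mm tall, with a straight black grip bar on the lid, 54 long x 14 thick x 30 mm high; 122 mm tall in all, 0.25 to 0.5 kg. The point is on its axis half-way up: 61 mm above the foot, 31 mm below the lid's top face (where the bar begins), 61 mm below the bar's top. x runs along the bar, z up. Stands upright on the desk.
- short_vessel_mid (a point): Short vessel of the same pattern, body 60 mm in diameter and only 45 mm tall with the same bar, 75 mm tall in all; not wanted, leave it. The point is on its axis half-way up; it stands upright.
- plug_mid (a point): Blanking plug sitting loosely on the holder's collar; lifts straight off. Stem 52 mm in diameter, 10 mm deep; flange 76 mm in diameter, 6 mm thick; above it a black grip bar 50 long x 14 thick x 30 mm high; 0.18 kg. The point is on its axis half-way up: 23 mm above the stem's foot, 7 mm above the flange's top face (where the bar begins), 23 mm below the bar's top. x runs along the bar, z up.
- holder_home (a point): Where vessel_mid is when the vessel is fully home in the fixed shaker holder: on the collar's axis, 61 mm above its bottom, 11 mm above its rim. x runs along the line of the two upright index ribs at the ends of the 150 x 108 x 14 mm base plate (ribs' tops 34 mm above the desk), z up; the bar may lie along it either way round.
- rack_home (a point): Where plug_mid is when the plug rests against the stop at the low end of the fixed sloped return rack. The slick steel deck is 240 mm long, slopes 25 degrees, and is 88 mm wide between rails that stand 14 mm above it; the stop stands 24 mm above it. x points up the slope along the deck, z normal to the deck (the point is 23 mm above the deck's surface).
- rack_drop (a point): A good place for plug_mid when it is let go: 115 mm up the slope from rack_home, 23 mm above the deck surface (the plug then sits flat on the deck, tilted with it); same axes. The plug slides as soon as it is free: a bar along the slope slides out between fingers to its left and right.
- spray_mid (a point): White squeeze bottle, 37 mm in diameter, 118 mm tall, standing; leave alone. The point is half-way up.
- pen_mid (a point): Cup of pens, 42 mm in diameter, 145 mm tall with the pens, standing; leave alone. The point is half-way up.
- carton_mid (a point): Small carton 58 x 54 x 84 mm, standing; leave alone. The point is half-way up.
- vessel: The same tall vessel; origin at the centre of its foot, axes as vessel_mid. The lowest 20 mm of the body taper to 57 mm in diameter.
- plug: The same plug; origin at the centre of its stem's foot, axes as plug_mid.
- holder_mouth (a point): Centre of the steel collar's rim, 68 mm above the desk; axes as holder_home. Collar 84 mm outside, 64 mm inside, 50 mm deep to its bottom. Four sprung balls in its wall, 28 mm above the bottom, stand in to a 57 mm circle: the vessel meets them with its foot about 24 mm above the bottom; from there it rubs, 10 to 25 N straight down, clearly less while being twisted (up to 0.8 N m), and stays where left.

How it is judged:
By the outcome, as a careful person would: the job done as asked, in the order asked, and still so for the second after the job is handed in, with the robot touching nothing.
It also fails if it takes over 67 s, if anything falls off the work surface, if the arm or the gripper's body presses on something with over 40 N, if the wrist force passes 120 N, or if a joint passes its speed limit or range.

## Working session

There is one attempt and no reset: what is moved stays moved. The work goes in short steps, each a Python script; the robot and the scene stay as the last script left them, time stands still between calls to the robot, and variables do not carry over. Pictures are saved under pics/ and viewed, about 8 in all and at most 12, crops included, and the job is handed in when it is done.

```bash
mkdir -p pics; ls
python3 - <<'E'
from rig import manip
import cv2, numpy as np, pickle
d={}
for n in ["scene","top","wrist"]:
    f=manip.grab_frame(n); d[n]=f
    cv2.imwrite(f"pics/{n}0.png",f["img"][:,:,::-1])
    print(n,f["fov_y"],f["cx"],f["cy"],f["k1"],(-f["R"].T@f["t"]).round(3),f["R"].round(3).tolist(),(f["depth"]>0).mean())
pickle.dump(d,open("f0.pkl","wb"))
s=manip.sense();print(s["clock"],s["ft_force"],s["ee_rot"],s["finger_gap"])
E
```

```text
pics
scene 48.05966176914216 327.70494958454265 191.74813842472116 -0.03500244435031465 [ 0.555 -0.919  0.823] [[1.0, 0.003, 0.011], [0.011, -0.597, -0.802], [0.004, 0.802, -0.597]] 0.99596484375
top 49.60354047132482 317.2834136893756 197.46587517424507 -0.1127637005300678 [0.274 0.034 1.374] [[-0.078, -0.997, -0.0], [-0.975, 0.076, -0.207], [0.207, -0.016, -0.978]] 0.99593359375
wrist 64.10289458140151 327.75982697612983 203.76371326187152 -0.060905356300079226 [ 0.244 -0.582  0.385] [[0.263, -0.965, -0.002], [-0.923, -0.252, 0.292], [-0.283, -0.074, -0.956]] 0.99598046875
0.15 [ 0.28567311  0.93242872 -0.55828053] [-7.79699751e-04  9.91178772e-01  1.32529370e-01  6.60951369e-06] 0.08689416813793788
```

View pics/scene0.png

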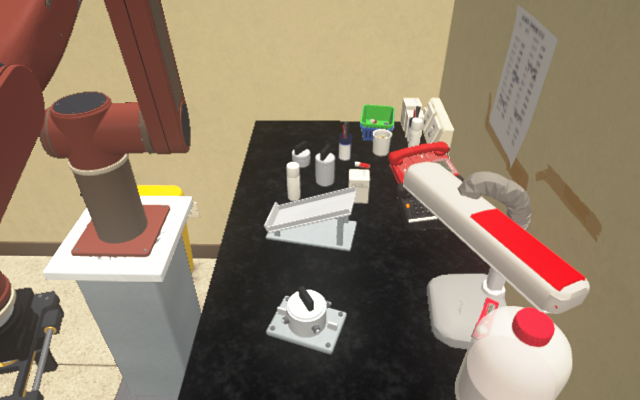

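View pics/top0.png

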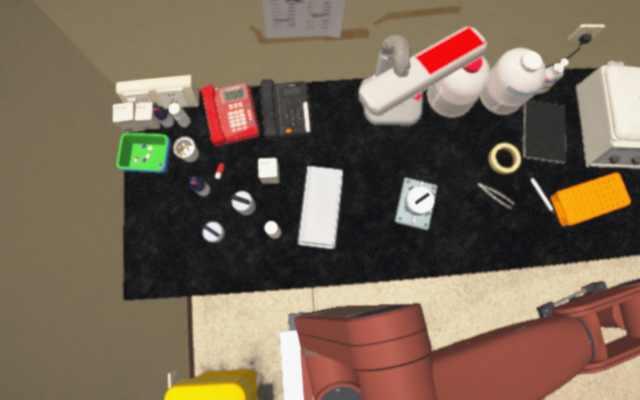

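The scene view shows the holder with its plug at about (306,312) and the rack at (312,218), high end at +x. The tall vessel is at (325,168), with the short vessel, bottle, pens and carton around it. In the top view the holder is at (418,203), the rack at (321,207), the tall vessel at (243,203) and the short one at (213,232).

```bash
cat > h.py <<'E'
import cv2, numpy as np
from scipy.spatial.transform import Rotation as Ro
def K(f):
    F=200/np.tan(np.radians(f["fov_y"]/2)); return np.array([[F,0,f["cx"]],[0,F,f["cy"]],[0,0,1]])
def slopes(f,uv):
    return cv2.undistortPoints(np.asarray(uv,float).reshape(-1,1,2),K(f),np.array([f["k1"],0,0,0.]))[:,0]
def depthpts(f,uv):
    uv=np.asarray(uv); s=slopes(f,uv); z=f["depth"][uv[:,1].astype(int),uv[:,0].astype(int)]
    return (np.c_[s,np.ones(len(s))]*z[:,None]-f["t"])@f["R"]
def onplane(f,uv,z,n=(0,0,1)):
    n=np.array(n); s=slopes(f,uv); d=np.c_[s,np.ones(len(s))]@f["R"]; c=-f["R"].T@f["t"]
    return c+d*((z-n@c)/(d@n))[:,None]
def cloud(f):
    u,v=np.meshgrid(np.arange(640),np.arange(400)); return depthpts(f,np.c_[u.ravel(),v.ravel()]).reshape(400,640,3)
def down(yaw): # tool down, tool y axis (jaws) at yaw+90deg, tool x at yaw
    R=np.array([[np.cos(yaw),np.sin(yaw),0],[np.sin(yaw),-np.cos(yaw),0],[0,0,-1.]]); return quat(R)
def quat(R): return Ro.from_matrix(R).as_quat(scalar_first=True)
E
python3 - <<'E'
from h import *
import pickle
d=pickle.load(open("f0.pkl","rb")); f=d["top"]; P=cloud(f)
print("desk z",np.median(P[240:260,330:380,2]))
for n,(u0,v0,u1,v1) in dict(holder=(392,172,444,236),tall=(226,186,262,220),short=(200,220,226,244),spray=(262,218,284,242),pen=(186,174,212,198),carton=(254,154,282,188),rack=(292,160,348,252)).items():
    q=P[v0:v1,u0:u1]; im=f["img"][v0:v1,u0:u1].astype(int)
    m=q[...,2]>0.012; p=q[m]; hi=p[:,2]>np.percentile(p[:,2],90)-.005
    print(n,p.min(0).round(3),p.max(0).round(3),"top mean",p[hi].mean(0).round(3),m.sum())
# rack plane
q=P[165:250,298:345].reshape(-1,3); 
v,u=np.mgrid[185:235:10,305:340:8]; p=P[v,u].reshape(-1,3); c=p.mean(0); U=np.linalg.svd(p-c)[2]; print("rack",c,U[2],np.degrees(np.arccos(abs(U[2,2]))))
# lamp & obstacles heights
for (u,v) in [(375,100),(450,60),(480,40),(395,60),(390,115),(455,95)]: print(u,v,P[v,u].round(3))
E
```

```text
desk z 0.0003679460715556804
holder [ 0.274 -0.377  0.012] [0.603 0.034 1.374] top mean [ 0.505 -0.287  0.14 ] 1370
tall [0.274 0.034 0.016] [0.581 0.273 1.374] top mean [0.537 0.23  0.192] 412
short [0.274 0.034 0.012] [0.503 0.373 1.374] top mean [0.467 0.337 0.11 ] 317
spray [0.274 0.034 0.013] [0.477 0.174 1.374] top mean [0.454 0.152 0.161] 182
pen [0.274 0.034 0.013] [0.64  0.403 1.374] top mean [0.602 0.36  0.197] 259
carton [0.274 0.034 0.012] [0.683 0.187 1.374] top mean [0.645 0.157 0.11 ] 452
rack [ 0.274 -0.064  0.013] [0.637 0.076 1.374] top mean [ 0.593 -0.011  0.18 ] 2671
rack [0.52528322 0.00285184 0.06620217] [-0.46841765  0.1299711   0.87389497] 29.08553599983677
375 100 [ 0.745 -0.155  0.324]
450 60 [ 0.848 -0.373  0.327]
480 40 [ 0.908 -0.471  0.324]
395 60 [ 0.845 -0.217  0.348]
390 115 [ 0.817 -0.251  0.036]
455 95 [ 0.819 -0.434  0.159]
```

Run:
```python
from rig import manip
from h import *
import pickle
d={}
for n,p in dict(rack=(0.50,-0.0,0.34),hold=(0.49,-0.287,0.30)).items():
    manip.movep(p,down(np.radians(15))); manip.pause(.3)
    s=manip.sense(); f=manip.grab_frame("wrist"); d[n]=f; cv2.imwrite(f"pics/w_{n}.png",f["img"][:,:,::-1]); print(n,s["clock"],s["tool_pos"],s["ft_force"])
pickle.dump(d,open("f1.pkl","wb"))
cv2.imwrite("pics/both.png",np.vstack([cv2.resize(d[n]["img"],(480,300)) for n in d])[:,:,::-1])
```

```text
rack 2.925 [ 5.00017196e-01 -3.46552573e-04  3.39888672e-01] [ 0.96110005  0.63131266 -0.4600547 ]
hold 4.3917 [ 0.4904645  -0.28608215  0.30034567] [-1.09328848 -0.5224937  -0.74709987]
```

View pics/both.png

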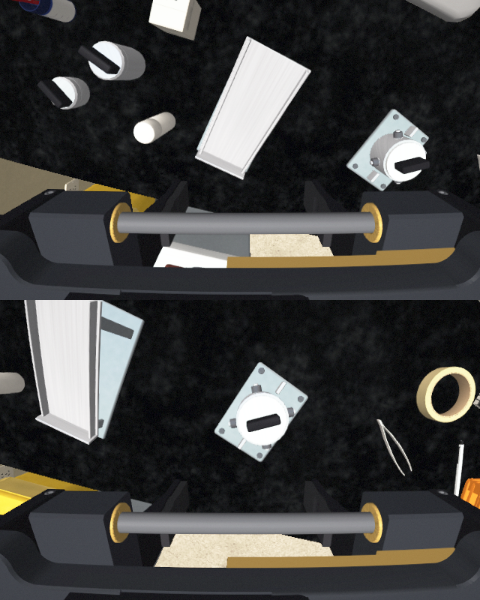

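The rack view shows the deck between about (330,50) and (325,235), full-resolution pixels, with the stop at the low (near) end. The tall vessel is at (150,82). The holder view shows the plate corners at about (347,83), (410,137), (347,213) and (287,177), with the plug bar at (350,163).

Run:
```python
from h import *
import pickle
d=pickle.load(open("f1.pkl","rb"))
def big(m):
    c=max(cv2.findContours(m.astype(np.uint8),0,1)[0],key=cv2.contourArea); return c
for n,(u0,v0,u1,v1) in dict(hold=(270,70,425,225),rack=(450,135,580,260)).items():
    f=d[n]; im=f["img"].astype(int); roi=np.zeros(im.shape[:2],bool); roi[v0:v1,u0:u1]=1
    g=im.max(2); m=(g>90)&roi
    m=cv2.morphologyEx(m.astype(np.uint8),2,np.ones((3,3)))
    c=big(m); hull=cv2.convexHull(c)[:,0].astype(float)
    P=onplane(f,hull,0.014)[:,:2]; r=cv2.minAreaRect((P*1e3).astype(np.float32)); print(n,"plate rect",r)
    print(" corners",cv2.boxPoints(r).round(0).tolist())
    white=(im.min(2)>215)&roi; c=big(white)[:,0].astype(float)
    # flange
    P=onplane(f,cv2.convexHull(c.astype(np.float32))[:,0],0.074)[:,:2]; print(" flange",[np.round(x,4) for x in cv2.minEnclosingCircle((P*1e3).astype(np.float32))])
    hull=np.zeros(g.shape,np.uint8); cv2.fillConvexPoly(hull,cv2.convexHull(c.astype(np.int32)),1)
    blk=(g<60)&(cv2.dilate(hull,np.ones((9,9)))>0)
    c=big(blk)[:,0].astype(float); P=onplane(f,c,0.104)[:,:2]; print(" bar@104",cv2.minAreaRect((P*1e3).astype(np.float32)))
# deck plane
f=d["rack"]; P=cloud(f); v,u=np.mgrid[80:200:4,300:370:4]; p=P[v,u].reshape(-1,3)
for i in range(5):
    c=p.mean(0); U=np.linalg.svd(p-c)[2]; r=(p-c)@U[2]; p=p[abs(r)<2*r.std()+1e-4]
print("deck",c,U[2]*np.sign(U[2,2]),np.degrees(np.arccos(abs(U[2,2]))),r.std(),len(p))
crop=f["img"][30:260,240:430]; cv2.imwrite("pics/rackc.png",cv2.resize(crop,None,fx=2.4,fy=2.4,interpolation=2)[:,:,::-1])
f=d["hold"]; crop=f["img"][70:230,265:430]; cv2.imwrite("pics/holdc.png",cv2.resize(crop,None,fx=3,fy=3,interpolation=2)[:,:,::-1])
a=cv2.imread("pics/rackc.png");b=cv2.imread("pics/holdc.png");o=np.zeros((552,456+344+0,3),np.uint8)
b=cv2.resize(b,(344,int(b.shape[0]*344/b.shape[1])));o[:552,:456]=a;o[:b.shape[0],456:]=b;cv2.imwrite("pics/crop2.png",o)
```

```text
hold plate rect ((518.4566650390625, -306.4514465332031), (110.8224105834961, 149.47288513183594), 71.03736114501953)
 corners [[430.0, -335.0], [571.0, -383.0], [607.0, -278.0], [466.0, -230.0]]
 flange [array([ 512.5993, -299.2907]), np.float64(50.1599)]
 bar@104 ((520.0572509765625, -304.238037109375), (15.597522735595703, 47.617271423339844), 29.429162979125977)
rack plate rect ((513.4410400390625, -320.3753662109375), (150.2257080078125, 148.99789428710938), 70.94792175292969)
 corners [[419.0, -367.0], [559.0, -416.0], [608.0, -274.0], [468.0, -225.0]]
 flange [array([ 519.9341, -300.9263]), np.float64(41.1749)]
 bar@104 ((518.8364868164062, -299.10430908203125), (53.994564056396484, 70.05327606201172), 51.26398468017578)
deck [0.54322107 0.0040676  0.0821839 ] [-0.41651346  0.08137663  0.90548019] 25.111964960454998 0.0006535162654719905 435
```

View pics/crop2.png

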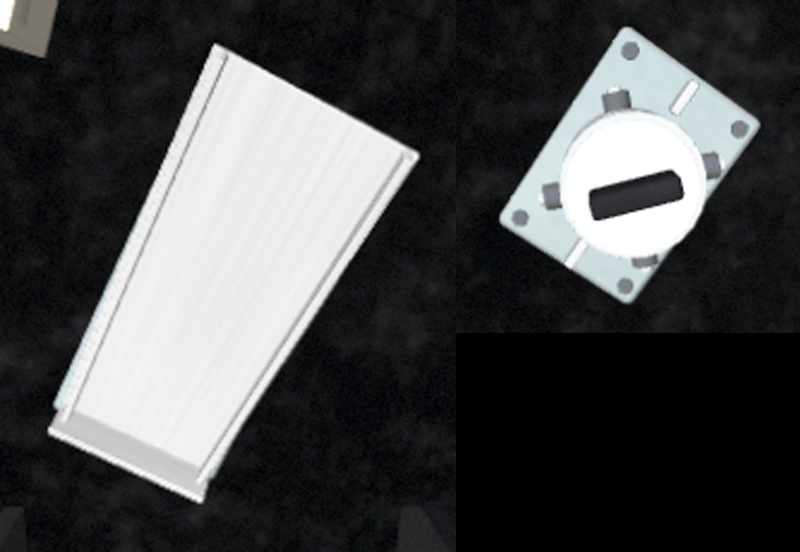

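Run:
```python
from h import *
import pickle
d=pickle.load(open("f1.pkl","rb"))
n=np.array([-0.41651346,0.08137663,0.90548019]); c=np.array([0.54322107,0.0040676,0.0821839])
x=np.array([n[2]*-n[0],-n[1]*n[2],n[0]**2+n[1]**2]); x/=np.linalg.norm(x); y=np.cross(n,x)
print("x",x,"y",y)
f=d["rack"]
px=dict(Lin=[(227,58),(68,415)],Rin=[(405,155),(205,478)],Lout=[(214,45),(55,410)],Rout=[(418,157),(213,480)],top=[(227,56),(405,152)],stopfoot=[(80,408),(203,463)],stoptop=[(52,430),(203,490)],stopout=[(49,432),(203,502)])
for k,v in px.items():
    uv=np.array(v)/2.4+[240,30]
    for h in (0,.014,.024):
        p=onplane(f,uv,n@c+h,n)-c; print(k,h,np.c_[p@x,p@y].round(4).tolist())
# plug
f=d["hold"]; im=f["img"].astype(int); roi=np.zeros(im.shape[:2],bool); roi[70:225,270:425]=1
w=((im.min(2)>225)&roi).astype(np.uint8); w=cv2.morphologyEx(w,3,np.ones((25,25)));w=cv2.morphologyEx(w,2,cv2.getStructuringElement(2,(21,21)))
co=max(cv2.findContours(w,0,1)[0],key=cv2.contourArea)[:,0].astype(float)
P=onplane(f,co,0.074)[:,:2]; A=np.c_[2*P,np.ones(len(P))]; s=np.linalg.lstsq(A,(P**2).sum(1),rcond=None)[0]; print("flange",s[:2],np.sqrt(s[2]+s[:2]@s[:2]), cv2.fitEllipse((P*1e3).astype(np.float32)))
# holder corners picks (hold crop scale 3*344/495)
sc=3*344/495; cr=np.array([(626,22),(762,122),(633,306),(498,218)])-[456,0]; print("corners",onplane(f,cr/sc+[265,70],.014)[:,:2].round(4).tolist())
rb=np.array([(688,92),(577,254)])-[456,0]; print("ribs",onplane(f,rb/sc+[265,70],.034)[:,:2].round(4).tolist())
```

```text
x [ 0.88867787 -0.17362611  0.42438852] y [0.19175031 0.98144374 0.        ]
Lin 0 [[0.0925, 0.0402], [-0.1477, 0.0429]]
Lin 0.014 [[0.0968, 0.0395], [-0.1337, 0.0421]]
Lin 0.024 [[0.0998, 0.0391], [-0.1238, 0.0415]]
Rin 0 [[0.0915, -0.0501], [-0.1481, -0.054]]
Rin 0.014 [[0.0959, -0.0472], [-0.1342, -0.0509]]
Rin 0.024 [[0.099, -0.0451], [-0.1242, -0.0487]]
Lout 0 [[0.0948, 0.0476], [-0.1484, 0.0516]]
Lout 0.014 [[0.099, 0.0466], [-0.1345, 0.0505]]
Lout 0.024 [[0.102, 0.0459], [-0.1245, 0.0496]]
Rout 0 [[0.0935, -0.0557], [-0.1467, -0.0591]]
Rout 0.014 [[0.0977, -0.0525], [-0.1328, -0.0559]]
Rout 0.024 [[0.1008, -0.0503], [-0.1229, -0.0535]]
top 0 [[0.0932, 0.0406], [0.0927, -0.0494]]
top 0.014 [[0.0975, 0.0399], [0.097, -0.0465]]
top 0.024 [[0.1006, 0.0394], [0.1, -0.0444]]
stopfoot 0 [[-0.1377, 0.0377], [-0.1365, -0.0475]]
stopfoot 0.014 [[-0.1241, 0.0371], [-0.1231, -0.0447]]
stopfoot 0.024 [[-0.1145, 0.0367], [-0.1135, -0.0427]]
stoptop 0 [[-0.1662, 0.0486], [-0.159, -0.0573]]
stoptop 0.014 [[-0.1516, 0.0476], [-0.1446, -0.054]]
stoptop 0.024 [[-0.1411, 0.0468], [-0.1344, -0.0517]]
stopout 0 [[-0.1691, 0.0499], [-0.1694, -0.0618]]
stopout 0.014 [[-0.1543, 0.0488], [-0.1547, -0.0584]]
stopout 0.024 [[-0.1438, 0.0481], [-0.1441, -0.056]]
flange [ 0.51859743 -0.30420229] 0.04201711235373358 ((518.6788940429688, -304.2322082519531), (78.14849090576172, 90.02862548828125), 65.16756439208984)
corners [[0.6074, -0.2797], [0.5726, -0.3795], [0.4325, -0.3348], [0.4683, -0.2319]]
ribs [[0.5773, -0.3256], [0.4633, -0.2873]]
```

```bash
cat >> h.py <<'E'
N=np.array([-0.41651346,0.08137663,0.90548019]); C=np.array([0.54322107,0.0040676,0.0821839])
X=np.array([-N[2]*N[0],-N[1]*N[2],N[0]**2+N[1]**2]); X/=np.linalg.norm(X); Y=np.cross(N,X)
RACKQ=quat(np.c_[X,-Y,-N])
def rackp(x,h): return C+X*x-Y*0.0048+N*h
E
python3 - <<'E'
from rig import manip
from h import *
st=lambda m:(lambda s:print(m,round(s["clock"],2),s["tool_pos"].round(4) if hasattr(s["tool_pos"],"round") else s["tool_pos"],np.round(s["ft_force"],1),round(s["finger_gap"],4),np.round(s["joints"],2)))(manip.sense())
q=down(np.radians(-60.6)); p=np.array([0.5195,-0.3042,0])
manip.movep(p+[0,0,.17],q); manip.grip(0.05,30)
print(manip.line_to(p+[0,0,.098],v=.1,contact_N=15)); st("down")
manip.grip(0.0,35); st("grip")
manip.line_to(p+[0,0,.22],v=.15); st("lift")
if manip.sense()["finger_gap"]<0.008: raise SystemExit("missed")
manip.movep(rackp(.012,.12),RACKQ); st("above rack")
E
```

```text
False
down 7.42 [ 0.52   -0.3046  0.0986] [0.3 0.4 0. ] 0.0501 [-0.66  0.31  1.71  0.    1.13  1.97]
grip 8.12 [ 0.5193 -0.3044  0.0982] [-2.9 -0.5  3.5] 0.0137 [-0.66  0.31  1.71 -0.    1.13  1.97]
lift 9.09 [ 0.5189 -0.3037  0.2186] [-0.2  0.2 -2.8] 0.0135 [-0.66  0.18  1.61  0.    1.35  1.97]
above rack 10.28 [0.5037 0.0063 0.1966] [-0.  -0.4 -2.8] 0.0136 [-0.12 -0.37  2.23 -0.04  0.85  1.66]
```

Run:
```python
from rig import manip
from h import *
st=lambda m:(lambda s:print(m,round(s["clock"],2),np.round(s["tool_pos"],4),np.round(s["ft_force"],1),round(s["finger_gap"],4), ((np.array(s["tool_pos"])-C)@N).round(4)))(manip.sense())
manip.line_to(rackp(.012,.055),v=.12)
print(manip.line_to(rackp(.012,.036),v=.03,contact_N=3)); st("touch")
manip.grip(0.045); manip.pause(.4); st("rel")
manip.line_to(rackp(.012,.16),v=.2)
manip.movep((0.50,0.1,0.34),down(np.radians(15))); manip.pause(.2)
f=manip.grab_frame("wrist"); import pickle; pickle.dump(f,open("f2.pkl","wb")); cv2.imwrite("pics/after.png",f["img"][:,:,::-1]); st("end")
```

```text
True
touch 11.49 [0.5365 0.0006 0.1236] [-0.6 -0.   3.4] 0.0137 0.04
rel 12.72 [0.5353 0.0007 0.1226] [ 0.3 -0.3 -0.1] 0.045 0.0396
end 14.36 [0.4989 0.0993 0.3386] [ 0.   0.3 -0.9] 0.0453 0.2584
```

View pics/after.png

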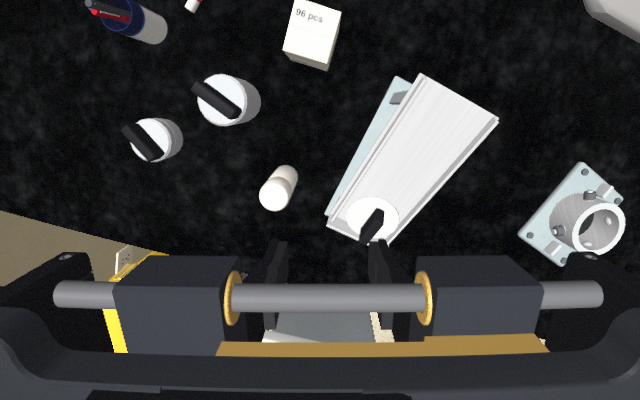

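The plug now rests at the rack's low end, near (372,220), against the stop. The collar is open at about (600,225). The tall vessel's lid is at (222,98) and the short one's at (150,140); the bottle, pens and carton are undisturbed.

Run:
```python
from rig import manip
from h import *
import pickle
f=pickle.load(open("f2.pkl","rb")); v=onplane(f,[(222,100)],.092)[0]; print("rough",v)
d={}; yaw=np.radians(15); tx=np.array([np.cos(yaw),np.sin(yaw),0])
for n,p in dict(hold=np.array([.520,-.3065,0]),ves=v*[1,1,0]).items():
    manip.movep(p-.083*tx+[0,0,.30],down(yaw)); manip.pause(.4); d[n]=manip.grab_frame("wrist")
pickle.dump(d,open("f3.pkl","wb")); print(manip.sense()["clock"])
c=[]
for n,p,h in (("hold",[.520,-.3065],.05),("ves",v[:2],.1)):
    f=d[n]; q=cv2.projectPoints(np.array([[*p,h]]),cv2.Rodrigues(f["R"])[0],f["t"],K(f),np.array([f["k1"],0,0,0.]))[0].ravel().astype(int); print(n,q)
    u0,v0=max(q[0]-75,0),max(q[1]-75,0); c.append(cv2.resize(f["img"][v0:v0+150,u0:u0+150],(400,400),interpolation=2)); print(u0,v0)
cv2.imwrite("pics/c3.png",np.hstack(c)[:,:,::-1])
```

```text
rough [0.5537746  0.24230558 0.092     ]
18.8417
hold [327 106]
252 31
ves [327 105]
252 30
```

View pics/c3.png

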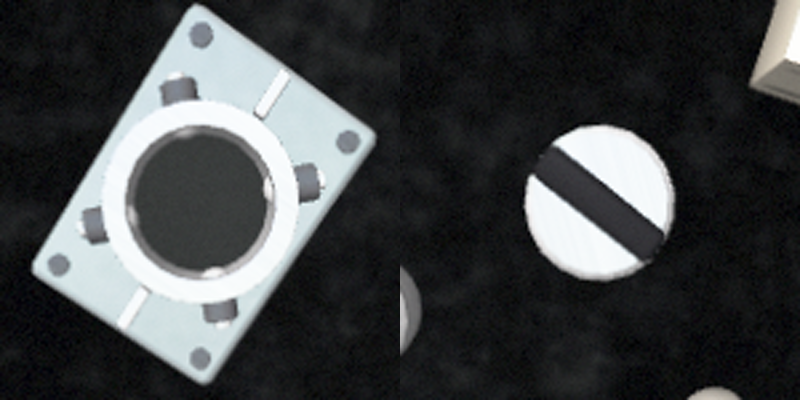

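The left crop shows the empty collar, white rim centred at about (200,200), with its ribs at (272,92) and (132,310). The right crop shows the tall vessel's lid centred at about (600,202), with the bar diagonal across it.

Run:
```python
from h import *
import pickle
d=pickle.load(open("f3.pkl","rb"))
def circ(P):
    for i in range(6):
        s=np.linalg.lstsq(np.c_[2*P,np.ones(len(P))],(P**2).sum(1),rcond=None)[0]; R=np.sqrt(s[2]+s[:2]@s[:2])
        r=np.hypot(*(P-s[:2]).T)-R; P=P[abs(r)<max(1.5*r.std(),3e-4)]
    return (s[:2]*1e3).round(2),(R*1e3).round(2),len(P),r.std()*1e3
f=d["hold"]; im=f["img"].astype(int)[31:181,252:402]; g=im.min(2)
for th in (185,215,235):
    w=(g>th).astype(np.uint8); w=cv2.morphologyEx(w,2,cv2.getStructuringElement(2,(7,7)))
    cs,hi=cv2.findContours(w,cv2.RETR_CCOMP,1); cs=sorted(cs,key=cv2.contourArea)[::-1][:2]
    for c in cs: print(th,circ(onplane(f,c[:,0]+np.array([252.,31]),.068)[:,:2]))
rb=np.array([(272,92),(132,310)])*150/400+[252,31]; p=onplane(f,rb,.034)[:,:2]; print("ribs",p,p.mean(0),np.degrees(np.arctan2(*(p[0]-p[1])[::-1])))
m=(im.max(2)>95).astype(np.uint8); m=cv2.morphologyEx(m,2,np.ones((5,5)));c=max(cv2.findContours(m,0,1)[0],key=cv2.contourArea)[:,0]+np.array([252.,31])
print("plate",cv2.minAreaRect((onplane(f,c,.014)[:,:2]*1e3).astype(np.float32)))
f=d["ves"]; im=f["img"].astype(int)[30:180,252:402]; g=im.min(2)
m=(g>130).astype(np.uint8); m[:,:40]=0;m[:45,:]=0;m[110:,:]=0
pts=np.argwhere(m)[:,::-1]; h=cv2.convexHull(pts.astype(np.int32)); full=np.zeros(m.shape,np.uint8); cv2.fillConvexPoly(full,h,1)
print("lid",circ(onplane(f,h[:,0]+np.array([252.,30]),.092)[:,:2]))
b=((im.max(2)<90)&(cv2.erode(full,np.ones((3,3)))>0)).astype(np.uint8)
c=max(cv2.findContours(b,0,1)[0],key=cv2.contourArea)[:,0]+np.array([252.,30]); print("bar",cv2.minAreaRect((onplane(f,c,.122)[:,:2]*1e3).astype(np.float32)))
```

```text
185 (array([ 520.15, -305.45]), np.float64(58.63), 301, np.float64(6.982199322794105))
185 (array([ 518.81, -305.35]), np.float64(32.4), 103, np.float64(0.14187885078672527))
215 (array([ 518.75, -305.12]), np.float64(41.73), 106, np.float64(0.26564105541821914))
215 (array([ 518.78, -305.35]), np.float64(32.51), 97, np.float64(0.14853965138890027))
235 (array([ 518.88, -305.66]), np.float64(40.81), 122, np.float64(0.1780477114278191))
235 (array([ 518.7 , -305.38]), np.float64(33.31), 104, np.float64(0.17152257460232245))
ribs [[ 0.57400659 -0.32452889]
 [ 0.46265769 -0.28717799]] [ 0.51833214 -0.30585344] -18.5435260331833
plate ((518.936767578125, -305.2077331542969), (107.17044067382812, 148.99610900878906), 71.11565399169922)
lid (array([553.44, 243.21]), np.float64(29.44), 27, np.float64(0.142120694621936))
bar ((553.5156860351562, 242.9933624267578), (49.15776443481445, 12.914353370666504), 67.47942352294922)
```

Run:
```python
from rig import manip
from h import *
st=lambda m:(lambda s:print(m,round(s["clock"],2),np.round(s["tool_pos"],4),np.round(s["ft_force"],1),np.round(s["wrist_torque"],2),round(s["finger_gap"],4),np.round(s["joints"],2)))(manip.sense())
q=down(np.radians(67.5)); p=np.array([0.55345,0.2431,0])
manip.movep(p+[0,0,.19],q); manip.grip(0.05,30)
print(manip.line_to(p+[0,0,.1155],v=.1,contact_N=15)); st("down")
manip.grip(0.0,55); st("grip")
manip.line_to(p+[0,0,.34],v=.2); st("lift")
if manip.sense()["finger_gap"]<0.008: raise SystemExit("missed")
h=np.array([0.5188,-.30535,0]); q2=down(np.radians(71.2))
manip.movep(h+[0,0,.30],q2); manip.line_to(h+[0,0,.195],v=.12); manip.pause(.3); st("above")
print(manip.line_to(h+[0,0,.1155+.018+.028],v=.04,contact_N=6)); manip.pause(.2); st("in")
```

```text
False
down 21.03 [0.554  0.2433 0.1162] [-0.3  0.5  0.4] [ 0.01 -0.1   0.03] 0.0498 [ 0.28  0.29  1.69 -0.    1.16  0.68]
grip 21.74 [0.5532 0.2432 0.1154] [-1.5  0.7  0.2] [0.08 0.01 0.03] 0.0137 [0.28 0.29 1.69 0.   1.16 0.68]
lift 23.02 [0.5528 0.2428 0.338 ] [ 0.1 -0.4 -5.4] [-0.01 -0.09 -0.04] 0.0136 [ 0.28  0.13  1.45 -0.    1.56  0.68]
above 26.32 [ 0.519  -0.3056  0.1957] [-0.5 -1.2 -5.4] [-0.03 -0.05  0.01] 0.0138 [-0.66  0.2   1.64  0.    1.3  -0.33]
False
in 27.51 [ 0.5186 -0.3053  0.1616] [-1.8  1.5 -5. ] [ 0.13  0.44 -0.02] 0.0136 [-0.66  0.23  1.67 -0.    1.24 -0.33]
```

Run:
```python
from rig import manip
from h import *
st=lambda m:(lambda s:print(m,round(s["clock"],2),np.round(s["tool_pos"],4),np.round(s["ft_force"],1),np.round(s["wrist_torque"],2),round(s["finger_gap"],4),np.round(s["joints"],2)))(manip.sense())
h=np.array([0.5188,-.30535,.1335])
manip.line_to(h+[0,0,.0255],v=.03,contact_N=10); st("start")
for z,a in ((.018,63),(.010,35),(.0025,-9)):
    print(manip.line_to(h+[0,0,z],rot=down(np.radians(a)),v=.012,contact_N=35)); st(f"{z}")
print(manip.line_to(h+[0,0,-.003],rot=down(np.radians(-18.8)),v=.008,contact_N=20)); st("bottom")
```

```text
start 27.76 [ 0.5185 -0.3052  0.1586] [-2.7  1.4 -5.1] [0.14 0.6  0.01] 0.0136 [-0.66  0.24  1.67 -0.    1.24 -0.33]
False
0.018 28.53 [ 0.5187 -0.3054  0.1521] [-5.2  1.9 -0.1] [ 0.46  1.18 -0.04] 0.0134 [-0.66  0.24  1.67 -0.    1.23 -0.19]
False
0.01 29.35 [ 0.5192 -0.3059  0.1457] [-6.   1.5  7.4] [0.72 1.63 0.33] 0.0135 [-0.66  0.25  1.68 -0.    1.21  0.3 ]
False
0.0025 30.27 [ 0.5192 -0.3064  0.1371] [-4.7 -2.8  4.3] [-0.26  1.34 -0.52] 0.0138 [-0.66  0.26  1.68 -0.    1.2   1.06]
False
bottom 31.11 [ 0.5191 -0.3062  0.1333] [-10.6   1.9  15.7] [0.32 2.04 0.27] 0.0139 [-0.66  0.26  1.69 -0.    1.19  1.23]
```

Run:
```python
from rig import manip
from h import *
st=lambda m:(lambda s:print(m,round(s["clock"],2),np.round(s["tool_pos"],4),np.round(s["ft_force"],1),np.round(s["wrist_torque"],2),round(s["finger_gap"],4),np.round(s["joints"],3), Ro.from_quat(s["ee_rot"],scalar_first=True).as_matrix()[:2,0]))(manip.sense())
h=np.array([0.5188,-.30535,.1335])
manip.pause(.3); st("settled")
print(manip.line_to(h+[0,0,-.008],v=.008,contact_N=25)); st("push"); manip.pause(.2); st("push2")
```

```text
settled 31.41 [ 0.5191 -0.3062  0.1333] [-10.9   1.9  15.7] [0.42 2.05 0.22] 0.0136 [-6.630e-01  2.640e-01  1.686e+00 -1.000e-03  1.190e+00  1.235e+00] [ 0.94706762 -0.32103066]
True
push 31.88 [ 0.5191 -0.3062  0.1334] [-3.6  1.2  5.5] [0.34 0.72 0.24] 0.0137 [-0.663  0.265  1.685 -0.002  1.19   1.235] [ 0.94728945 -0.32037819]
push2 32.08 [ 0.5189 -0.3062  0.1333] [-5.   1.5  6.5] [0.33 0.71 0.19] 0.0137 [-0.663  0.265  1.685 -0.002  1.191  1.235] [ 0.94730818 -0.3203232 ]
```

Run:
```python
from rig import manip
from h import *
import pickle
h=np.array([0.5188,-.3058,.1335]); yaw=np.radians(15); tx=np.array([np.cos(yaw),np.sin(yaw),0])
manip.grip(.05); manip.line_to(h+[0,0,.08],v=.12)
manip.movep(h*[1,1,0]-.083*tx+[0,0,.34],down(yaw)); manip.pause(.4); f=manip.grab_frame("wrist"); t=manip.grab_frame("scene")
pickle.dump((f,t),open("f4.pkl","wb")); print(manip.sense()["clock"])
a=cv2.resize(f["img"][20:200,230:430],(440,396),interpolation=2); b=cv2.resize(t["img"][110:350,190:420],(360,376),interpolation=2); b=np.vstack([b,np.zeros((20,360,3),np.uint8)])
cv2.imwrite("pics/c4.png",np.hstack([a,b])[:,:,::-1])
im=f["img"].astype(int); P=cloud(f)
m=(im.min(2)>200); d=np.hypot(P[...,0]-.5188,P[...,1]+.3054)
print("lid z",np.median(P[...,2][m&(d<.025)]),"rim z",np.median(P[...,2][m&(d>.034)&(d<.040)]))
b=((im.max(2)<90)&(d<.034)&(P[...,2]>.08)).astype(np.uint8)
c=max(cv2.findContours(b,0,1)[0],key=cv2.contourArea)[:,0].astype(float); print("bar",cv2.minAreaRect((onplane(f,c,.140)[:,:2]*1e3).astype(np.float32)),np.median(P[...,2][b>0]))
```

```text
35.025
lid z 0.11106611022352694 rim z 0.06886078847772004
bar ((519.348388671875, -305.4728088378906), (12.878326416015625, 52.46275329589844), 71.1419906616211) 0.48318711826906013
```

View pics/c4.png

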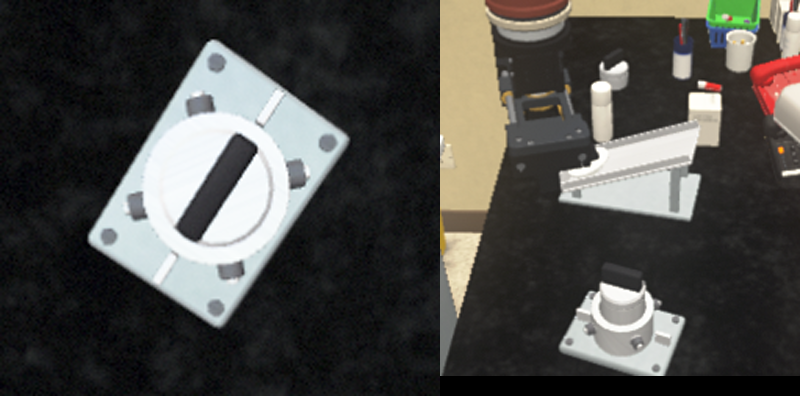

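The wrist view shows the bar in line with both ribs (at about (272,105) and (165,268)). The lid is 42.2 mm above the rim, against 42 mm nominal. The scene view shows the plug against the stop and everything else standing.

```bash
python3 -c "
from rig import manip
print(manip.sense()['ft_force']); manip.finish_job()"
```

```text
[ 0.04086112 -0.04359797  0.12948794]
the job is handed in; nothing more can be done
```

The job is done and handed in, with about 35 s on the robot's clock against the 67 s limit.

- **Plug:** I lifted it off the holder and released it on the upper half of the rack. It slid down by itself and rests against the stop, confirmed by the wrist and scene cameras.
- **Tall vessel:** I started its foot in the collar with the bar crosswise to the ribs. I then pressed it down in a helical move with a quarter turn.
    - **Depth:** A further 25 N push did not move it. The lid measured 42.2 mm above the rim, against 42 mm when fully home.
    - **Bar angle:** The bar measured -18.9° and the ribs -18.5° to -18.9°.
- **Other items:** In the last scene picture the short vessel, squeeze bottle, pen cup and carton are still standing. I checked this by eye and did not re-measure their positions.
- **Robot:** The gripper was open and clear, with the wrist force near zero.
- **What was off:** The lateral wrist force reached about 11 N during insertion, from a small off-centre error of about 1 mm. The two rack-length readings differed by about 10 mm, so I released the plug a few millimetres off the suggested drop point. The last bar-height reading from the depth image was unusable, so I relied on the lid height.

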